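# Clear the stuck walnut from the dispenser doorway and shut it

## Robot

A 6-joint arm with a two-finger parallel gripper is mounted at the origin on the work surface. World frame = base frame: x ahead of the robot, y to its left, z up, the work surface at z = 0. Lengths are in m, angles in rad, forces in N, time in s.
With the tool pointing down it reaches from about 0.35 to 0.8 m from the base axis. Payload 7.3 kg.
Tool frame: the origin (TCP) lies between the finger pads; the fingertips stand 25 mm ahead of it and the grasp point (between the pads) lies 6 mm ahead of it (r.tip_extent is the distance from the TCP to the fingertips, in m); z points along the fingers, y is the direction in which the jaws open and shut (so a half turn about z gives the same grasp; the last joint's range is limited). The gripper opens to 85 mm and grips with 20 to 120 N. Pads are 22 mm wide; open, the fingers measure 114 mm over their backs; the gripper's body (76 mm by 85 mm) begins 54 mm behind the grasp point. The pads swing forward as they close: fully open they stand 13 mm farther back than shut.
Start: joints at [1.078, 0.342, 1.524, -0, 1.275, -0.146], TCP at [0.178, 0.494, 0.256] pointing down, gripper open.
Joint ranges: [-2.53, 2.53], [-0.77, 2.02], [0.04, 2.7], [-1, 4.14], [0.28, 2.66], [-3.11, 3.11]. Speed limits (rad/s): [2.57, 2.57, 3.14, 3.14, 3.14, 3.14].

## Interface

Orientations are given as a unit quaternion [x, y, z, w].
In Python, from workcell import r, command_gripper, optics gives the robot as it stands. The module is installed in compiled form; this text tells all that it offers. Calls block until the motion is done:
- r.reach(position, orientation): joint-space move of the TCP to a pose.
- r.move_straight(position, orientation=None, speed=0.15, max_force=None): straight line of the TCP; orientation=None keeps the orientation; speed is the mean speed in m/s. With max_force (N) it stops when the force on the tool has changed by that much, and returns True; else False.
- r.movej(angles): joint-space move.
- command_gripper(opening, force=None): finger opening in m; force is the grip in N (None keeps the last); returns when the fingers have stopped.
- r.hold(seconds).
- r.solve_ik(position, orientation): joint angles nearest the present ones, or None.
- r.read_state(): the state.
- optics.get_image(name): name is "scene" or "top"; returns (picture, depth): 420x560x3 uint8, red, green, blue; 420x560 float32, m along the optical axis (not along the pixel's ray), 0 where there is no reading.
- optics.camera_model(name): a dict with "K" (3x3 intrinsics, pixels), "R" (3x3) and "t" (3): a world point X has camera coordinates R X + t. Camera axes: x right, y down, z forward; pixel columns grow to the right and rows downward; lengths in m; the calibration is good to about 2 mm. A picture is of the moment at which its call begins. camera_model takes no time and is no camera call.
A pose or a line that the arm cannot do raises r.PlanningError and nothing moves.
- r.finish_job(): hands the job in, once; it reports no verdict.
The state is a dict: "time_s": time; "joint_positions": joint angles; "dq": joint speeds; "tau": joint torques, N m; "eef_pos": TCP position; "eef_rot": TCP orientation; "contact_force": force on the tool from outside, world axes, zero at the start; "torque": the same for the moment, N m; "grip_width": finger opening in m.
Only numpy, scipy, OpenCV 4.12 (cv2) and the standard library are available. Lean on these libraries where they do the work, as an engineer would, in place of code of your own. Each camera call takes 0.05 s, during which the arm holds its last target.

## Task

A walnut has popped out of the walnut dispenser's spring catch and is stuck in the narrow doorway, so the sliding shutter cannot close. Nudge the walnut back into the lane until it has gone past the catch and stays up snug against the nuts inside, pressing gently because the shell cracks, then slide the shutter fully shut so that it stands clear of the nut, and let go. Leave the basket's contents, the cup and the scoop alone.

Things in the scene. Friction and masses are not known exactly. Their poses are not given: they have to be found in the camera images.
- dispenser: White walnut dispenser, fixed to the counter. Origin on the counter under the middle of its doorway; x points into the lane (at yaw 0 away from the robot), y to the side where the open shutter stands, z up. The lane is a level trough 48 mm wide (y -24 to 24 mm), floor 8 mm above the counter. Jambs 41 mm high over the floor flank it from x = -21 to -3 mm, walls 43 mm high from x = 3 mm on.
- apron (a point): Middle of the floor of the open apron before the doorway, 8 mm above the counter, at x = -40 mm of the dispenser. The apron is 100 mm wide (y) and reaches from x = -77 to -3 mm; a rim stands 6 mm over its floor along its front and sides.
- hood_edge (a point): Middle of the top front edge of the fixed hood that covers the lane from x = 35 mm of the dispenser on, 56 mm above the counter. From x = 6 to 35 mm brows of the same height (underside at 51 mm) cover the lane's sides and leave a slot 36 mm wide (y -18 to 18 mm). Farther back, x = 89 to 155 mm, a clear hopper stands on the hood, up to 122 mm above the counter.
- catch (a point): Fixed point in the lane, x = 33 mm of the dispenser, 28 mm above the counter. Near it, under hood and brows, is the catch: two upright sprung rollers, 16 mm thick, 32 mm clear between them. Their line is up to 12 mm before or behind this point, differs each time and is not measured. They meet a nut 14 mm before their line, resist it with up to about 5 N, then let it by and draw it inwards.
- lane_end (a point): Inner end of the lane on its floor, x = 158 mm of the dispenser. Two more 40 mm nuts lie deeper in the lane; pushed, they roll back a little and pack against a hidden wall. With them packed, the stuck nut stops hard when its centre is 2 to 3 mm past the roller line, wherever that is, and the rollers hold it there. A nut not past the line is pushed out towards the doorway when let go.
- walnut: The stuck walnut, a ball of 40 mm diameter, about 20 g, with a light seam. Origin at its centre. At the start it lies loose on the level floor in the doorway, centre at x = -5 to 4 mm of the dispenser and 28 mm above the counter. It rolls easily; its shell cracks if it is pressed with more than 14 N.
- shutter: Steel sliding shutter: plate 3 mm thick (x), 62 mm wide (y), 40 mm high, black tab on its middle, 12 mm (x) by 14 mm (y), 49 to 79 mm above the counter. Origin: middle of the plate's foot, 9 mm above the counter; axes as the dispenser's. It slides along the dispenser's y at x = 0: shut at y = 0 (hard stop), fully open at 75 mm, starts at 57 to 75 mm; takes about 2 N, stays where it is left.
- shutter_tab (a point): Middle of the top face of the shutter's tab, 79 mm above the counter.
- basket: Black wire basket 260 x 220 mm, 90 mm high, fixed; holds the cezve and the bell. Origin at the centre of its underside.
- cezve: Aluminium coffee pot, 80 mm wide, 75 mm high, black handle to its +y; in the basket. Bystander. Origin at the centre of its underside.
- bell: Brass-look hand bell, 64 mm wide, 108 mm high, standing in the basket. Bystander. Origin at the centre of its underside.
- demitasse: White ceramic coffee cup, 62 mm wide, 55 mm high, handle to its +y, standing on the counter. Bystander. Origin at the centre of its underside.
- scoop: Wooden coffee scoop lying on the counter, 138 mm long along x, its bowl 44 mm wide at -x. Bystander. Origin on the counter between bowl and handle.
Things that resemble listed ones, but are neither listed nor needed, are in the scene too. What is shaped like the walnut but blue or green is not meant.

How it is judged:
On the way, in this order (a step that is already met when the one before it is completed fails the run):
1. the walnut, let go, is held by the catch in the lane with the shutter still open (x of walnut in the frame of dispenser above 0.0215 m and contact force between walnut and dispenser above 3 N and contact force between the fingers and walnut below 0.1 N and y of shutter in the frame of dispenser above 0.03 m), for 0.2 s.
2. the shutter is slid fully shut (y of shutter in the frame of dispenser below 0.003 m), for 0.2 s.
At the end, for the whole second after the job is handed in: The shutter is shut to within 3 mm of its stop; the walnut is at rest in the lane, centre 21.5 to 55 mm inside the doorway, held by the catch (the dispenser presses on it with more than 3 N; a loose nut feels only its weight) and not touching the shutter (under 0.2 N) (y of shutter in the frame of dispenser below 0.003 m and x of walnut in the frame of dispenser between 0.0215 and 0.055 m and contact force between walnut and dispenser above 3 N and contact force between walnut and shutter below 0.2 N and linear speed of walnut below 0.02 m/s).
It fails at once if the fingers press the walnut with more than 14 N (the shell cracks) (contact force between the fingers and walnut above 14 N).
It fails at once if the shutter is forced against the walnut with more than 14 N (the shell cracks) (contact force between shutter and walnut above 14 N).
It fails at once if the cup, scoop, cezve or bell is moved by more than 20 mm (distance of any of demitasse, scoop, cezve, bell from where it was at the start of the episode above 0.02 m).
It also fails if it takes over 45 s, if anything falls off the work surface, if the arm or the gripper's body presses on something with over 40 N, if the wrist force passes 120 N, or if a joint passes its speed limit or range.

## Working session

There is one attempt and no reset: what is moved stays moved. The work goes in short steps, each a Python script; the robot and the scene stay as the last script left them, time stands still between calls to the robot, and variables do not carry over. Pictures are saved under pics/ and viewed, and the job is handed in when it is done.

```bash
mkdir -p pics; python3 - <<'E'
from workcell import r, command_gripper, optics
import cv2, numpy as np
for n in ("scene","top"):
    p,d=optics.get_image(n)
    cv2.imwrite(f"pics/{n}0.png",p[:,:,::-1]); np.savez(f"pics/{n}0.npz",p=p,d=d)
    m=optics.camera_model(n); print(n,m["K"].tolist(),np.round(m["R"],4).tolist(),m["t"])
s=r.read_state(); print(s, r.tip_extent)
E
```

```text
scene [[490.4241715219784, 0.0, 287.48559245748567], [0.0, 490.4241715219784, 208.211071158194], [0.0, 0.0, 1.0]] [[0.8505, 0.5255, 0.0203], [0.4003, -0.6219, -0.6731], [-0.3411, 0.5806, -0.7393]] [-0.45839927 -0.15341392  1.4039417 ]
top [[396.706831042779, 0.0, 277.34838267095887], [0.0, 396.706831042779, 209.28343008829447], [0.0, 0.0, 1.0]] [[-0.0101, -0.9999, 0.0028], [-0.9813, 0.0094, -0.1921], [0.192, -0.0047, -0.9814]] [0.04869495 0.53168577 1.15434655]
{'time_s': 0.1, 'joint_positions': array([ 1.07798916e+00,  3.42666562e-01,  1.52494329e+00,  1.80886538e-05,
        1.27544069e+00, -1.45988724e-01]), 'dq': array([ 0.00063664, -0.00306045, -0.0006402 , -0.00053374,  0.00149851,
        0.00041998]), 'tau': array([-4.16722332e-04, -4.34449553e+01, -2.46490055e+01, -3.46149682e-04,
        4.67360427e-03,  2.25848754e-05]), 'eef_pos': array([0.17825611, 0.49344675, 0.25568083]), 'eef_rot': array([ 1.72543988e-01,  9.85001543e-01, -6.89363665e-04, -2.37098889e-04]), 'contact_force': array([-0.43150244,  0.88475533, -0.35626361]), 'torque': array([-0.06248509, -0.0225287 , -0.00783739]), 'grip_width': 0.08560857640220969} 0.025
```

View pics/scene0.png

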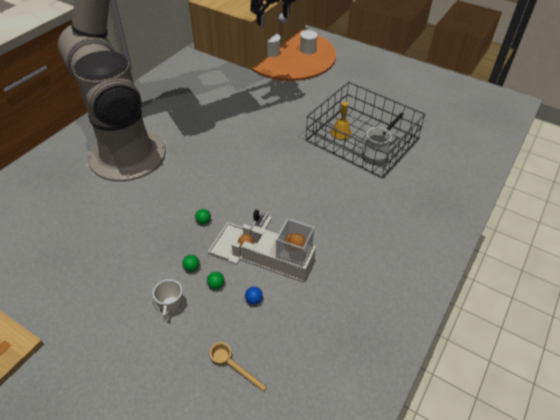

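View pics/top0.png

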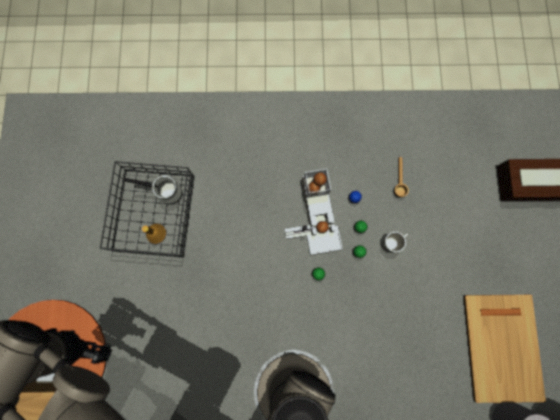

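```bash
python3 - <<'E'
import cv2,numpy as np
p=np.load("pics/top0.npz")["p"];c=p[160:290,260:420,::-1]
cv2.imwrite("pics/topc.png",cv2.resize(c,None,fx=4.5,fy=4.5,interpolation=cv2.INTER_CUBIC))
p=np.load("pics/scene0.npz")["p"];c=p[195:295,185:325,::-1]
cv2.imwrite("pics/scenec.png",cv2.resize(c,None,fx=5.5,fy=5.5,interpolation=cv2.INTER_CUBIC))
E
```

```text
(no output)
```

View pics/topc.png

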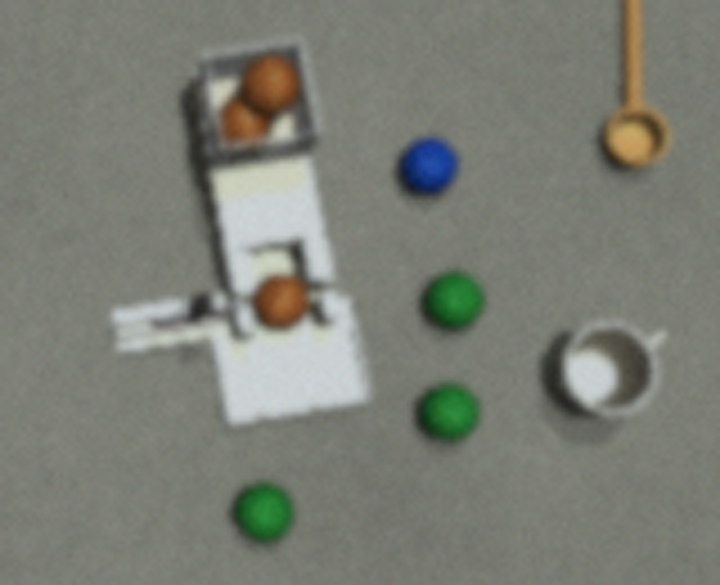

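View pics/scenec.png

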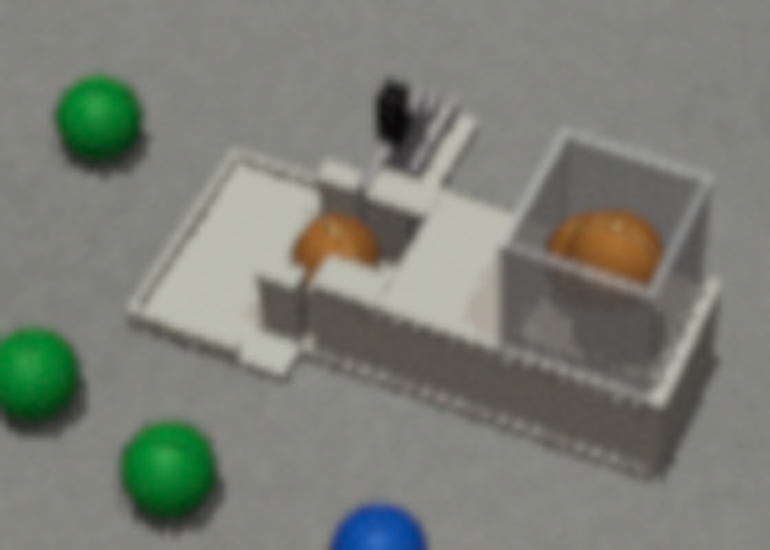

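```bash
cat > h.py <<'E'
import numpy as np, cv2
from workcell import r, command_gripper, optics
def cloud(n,d):
    m=optics.camera_model(n);K,R,t=[np.asarray(m[k]) for k in("K","R","t")]
    v,u=np.indices(d.shape)
    P=np.stack([(u-K[0,2])*d/K[0,0],(v-K[1,2])*d/K[1,1],d],-1)
    return (P-t)@R
def proj(n,X):
    m=optics.camera_model(n);K,R,t=[np.asarray(m[k]) for k in("K","R","t")]
    c=np.asarray(X)@R.T+t; q=c@K.T; return q[...,:2]/q[...,2:]
E
python3 - <<'E'
from h import *
from scipy.optimize import least_squares
for n,(a,b,c,e) in {"top":(160,290,260,420),"scene":(195,295,185,325)}.items():
    z=np.load(f"pics/{n}0.npz");p=z["p"];d=z["d"];X=cloud(n,d)
    hsv=cv2.cvtColor(p,cv2.COLOR_RGB2HSV)
    sub=np.zeros(d.shape,bool);sub[a:b,c:e]=1
    ok=sub&(d>0)
    tbl=ok&(X[...,2]<0.006)
    print(n,"table z",np.median(X[tbl][:,2]))
    wn=ok&(hsv[...,0]<20)&(hsv[...,1]>120)
    num,l,st,cen=cv2.connectedComponentsWithStats(wn.astype(np.uint8))
    for i in range(1,num):
        if st[i,4]<15: continue
        Q=X[l==i]
        f=least_squares(lambda c:np.linalg.norm(Q-c,axis=1)-0.02,Q.mean(0)-[0,0,.015],loss="soft_l1",f_scale=.001)
        print("orange",cen[i],st[i,4],np.round(f.x,4),np.round(Q.mean(0),4),round(Q[:,2].max(),4),f.cost)
    hood=ok&(X[...,2]>0.050)&(X[...,2]<0.062)&(hsv[...,1]<80)
    k,l2=cv2.connectedComponents(hood.astype(np.uint8))
    Q=X[hood]
    print("hood",len(Q),cv2.minAreaRect(Q[:,:2].astype(np.float32)*1000),np.median(Q[:,2]))
    ap=ok&(X[...,2]>0.006)&(X[...,2]<0.013);ap[:215]=ap[:215]&(n=="scene")
    Q=X[ap];print("apron",len(Q),cv2.minAreaRect(Q[:,:2].astype(np.float32)*1000),np.median(Q[:,2]))
    tab=ok&(X[...,2]>0.062)&(p.max(2)<60)
    Q=X[tab];print("tab",len(Q),np.round(np.median(Q,0),4) if len(Q) else "", Q[:,2].max() if len(Q) else '')
E
```

```text
top table z -0.00039647350787644044
orange [400.30409357 182.54385965] 171 [ 0.6175 -0.3474  0.0071] [ 0.6227 -0.3489  0.0133] 0.0295 0.0025853574571826354
orange [317.4973545  181.42328042] 189 [ 0.6081 -0.0791  0.1041] [ 0.6026 -0.0746  0.1101] 0.128 0.0005658086221694993
orange [322.1978022  226.40659341] 91 [ 0.4806 -0.0933  0.028 ] [ 0.4794 -0.0922  0.0435] 0.0509 8.259656278169206e-05
hood 675 ((515.9356689453125, -183.79013061523438), (340.15850830078125, 172.2225341796875), 77.09967803955078) 0.05559563688264331
apron 726 ((409.6841125488281, -136.7317657470703), (225.6256103515625, 470.5480041503906), 0.5354703068733215) 0.008447509968734746
tab 10 [ 0.4702 -0.0342  0.0795] 0.08091730472488866
scene table z -0.001247666360186706
orange [245.86597938 238.22680412] 97 [ 0.4807 -0.0964  0.0268] [ 0.4823 -0.0959  0.0428] 0.0516 6.657182846686169e-05
orange [295.47953216 238.9005848 ] 171 [ 0.6105 -0.0835  0.1037] [ 0.6095 -0.086   0.1155] 0.1272 0.000386203324914099
hood 849 ((554.9656372070312, -81.88865661621094), (111.37777709960938, 189.27703857421875), 82.20240020751953) 0.05477590673379677
apron 746 ((496.21612548828125, -92.9447021484375), (284.6554870605469, 210.24404907226562), 39.89337158203125) 0.007959151946221958
tab 35 [ 0.4751 -0.0432  0.0738] 0.08073837967561213
```

```bash
cat > fit.py <<'E'
from h import *
from scipy.optimize import minimize
def W(D,P):
    c,s=np.cos(D[2]),np.sin(D[2]);P=np.atleast_2d(P)
    return np.c_[D[0]+c*P[:,0]-s*P[:,1],D[1]+s*P[:,0]+c*P[:,1],P[:,2]]
def toD(D,X):
    c,s=np.cos(D[2]),np.sin(D[2]);q=np.asarray(X)-np.r_[D[0],D[1],0]
    return np.stack([c*q[...,0]+s*q[...,1],-s*q[...,0]+c*q[...,1],q[...,2]],-1)
if __name__=="__main__":
    im={n:np.load(f"pics/{n}0.npz") for n in("top","scene")}
    box=np.array([[x,y,z] for x in(-.077,-.024) for y in(-.05,.05) for z in(0,.014)])
    F=8
    def masks(n,D):
        hull=cv2.convexHull(proj(n,W(D,box)).astype(np.float32))[:,0]
        q=np.round((hull+.5)*F*16-8).astype(np.int32)  # subpixel
        big=np.zeros((420*F,560*F),np.uint8);cv2.fillConvexPoly(big,q,255,shift=4)
        return cv2.resize(big,(560,420),interpolation=cv2.INTER_AREA)/255.
    ref=np.array([.478,-.093,.14])
    data={}
    for n in im:
        p=im[n]["p"].astype(float);g=p.mean(2)
        # weight: pixels whose ray hits z=.01 in x -95..-27(top) / front part
        m=optics.camera_model(n);K,R,t=[np.asarray(m[k]) for k in("K","R","t")]
        C=-R.T@t;v,u=np.indices(g.shape)
        ray=np.stack([(u-K[0,2])/K[0,0],(v-K[1,2])/K[1,1],np.ones_like(g)],-1)@R
        X=C+ray*((.01-C[2])/ray[...,2])[...,None]
        q=toD(ref,X)
        w=(q[...,0]>-.1)&(q[...,0]<(-.03 if n=="top" else -.045))&(abs(q[...,1])<.07)
        sat=p.max(2)-p.min(2); w&=sat<40
        lo,hi=np.percentile(g[w],[10,90]);print(n,C,lo,hi,w.sum())
        data[n]=(np.clip((g-lo)/(hi-lo),0,1),w)
    def cost(D,ns):
        return sum(((masks(n,D)-data[n][0])[data[n][1]]**2).mean() for n in ns)
    for ns in(["top"],["scene"],["top","scene"]):
        best=None
        for y in(.08,.14,.2):
            o=minimize(cost,[ref[0],ref[1],y],(ns,),method="Nelder-Mead",options=dict(initial_simplex=[[.478,-.093,y],[.486,-.093,y],[.478,-.085,y],[.478,-.093,y+.06]],xatol=1e-5,fatol=1e-7))
            if best is None or o.fun<best.fun:best=o
        print(ns,best.x,best.fun); 
        for c in([.4806,-.0933,.028],[.4807,-.0964,.0268],[.4702,-.0342,.0795],[.4751,-.0432,.0738]):print("   ",np.round(toD(best.x,c),4))
    np.save("D.npy",best.x)
    D=best.x
    for n,(a,b,c,e,S) in {"top":(160,290,260,420,5),"scene":(195,295,185,325,5)}.items():
        I=cv2.resize(im[n]["p"][a:b,c:e,::-1],None,fx=S,fy=S,interpolation=cv2.INTER_CUBIC)
        def dr(P,col):
            q=(proj(n,W(D,np.array(P,float)/1000))-[c,a]+.5)*S-.5
            cv2.polylines(I,[np.round(q).astype(int)],False,col,1)
        dr([[-77,-50,14],[-77,50,14],[-3,50,14]],(0,0,255));dr([[-77,-50,14],[-3,-50,14]],(0,0,255))
        for s in(-1,1):
            dr([[-21,24*s,49],[-3,24*s,49]],(255,0,0));dr([[3,24*s,51],[6,24*s,51]],(255,0,0))
            dr([[6,18*s,56],[35,18*s,56]],(255,0,255))
        dr([[35,-18,56],[35,18,56]],(0,255,0))
        dr([[89,-24,122],[89,24,122]],(0,255,255));dr([[155,-24,122],[155,24,122]],(0,255,255))
        cv2.imwrite(f"pics/ov_{n}.png",I)
E
python3 fit.py
```

```text
top [0.30060321 0.049105   1.23482926] 116.0 207.33333333333334 1029
scene [ 0.9301472  -0.66963586  0.94399789] 126.33333333333333 183.66666666666666 1007
['top'] [ 0.48439157 -0.09379228  0.16244262] 0.011473828839314179
    [-0.0037  0.0011  0.028 ]
    [-0.0041 -0.002   0.0268]
    [-0.0044  0.0611  0.0795]
    [-0.001   0.0514  0.0738]
['scene'] [ 0.48829969 -0.0914522   0.13771586] 0.046200890308733304
    [-0.0079 -0.0008  0.028 ]
    [-0.0082 -0.0039  0.0268]
    [-0.0101  0.0592  0.0795]
    [-0.0065  0.0496  0.0738]
['top', 'scene'] [ 0.48707047 -0.09207375  0.16435435] 0.07172506790441438
    [-0.0066 -0.0002  0.028 ]
    [-0.007  -0.0032  0.0268]
    [-0.0072  0.0599  0.0795]
    [-0.0038  0.0502  0.0738]
```

View pics/ov_top.png

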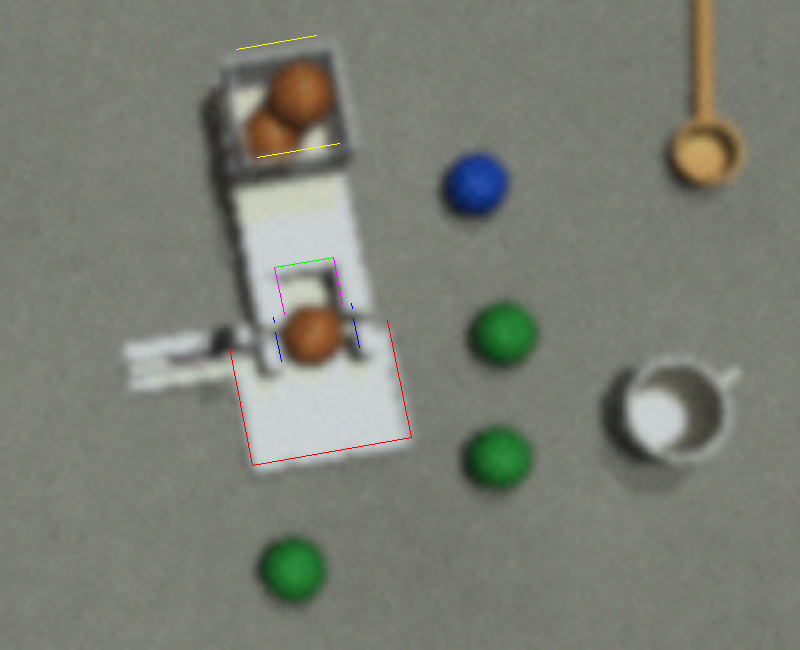

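View pics/ov_scene.png

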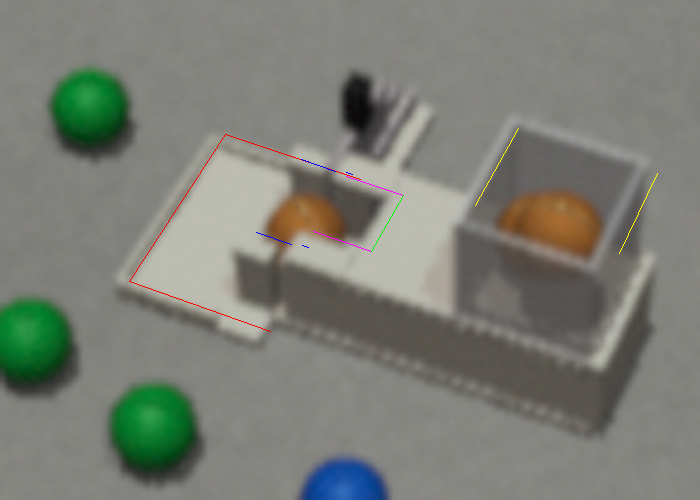

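```bash
python3 - <<'E'
from fit import *
from scipy.optimize import least_squares
o={"top":np.r_[260,160],"scene":np.r_[185,195]}
A=[("top",(256,472),(-77,50,7)),("top",(412,447),(-77,-50,7)),("scene",(220,136),(-77,50,14)),("scene",(119,284),(-77,-50,7)),
("top",(276,271),(35,18,54)),("top",(333,264),(35,-18,54)),("scene",(372,244),(35,-18,56)),("scene",(400,198),(35,18,54))]
H=[("top",(224,60),1,1),("top",(333,47),1,-1),("top",(352,160),-1,-1),("top",(233,180),-1,1),
("scene",(512,118),-1,1),("scene",(650,160),1,1),("scene",(599,270),1,-1),("scene",(456,225),-1,-1)]
def res(v,full=False):
    D=v[:3];o_=[]
    for n,px,P in A: o_.append(proj(n,W(D,np.array(P)/1000.))[0]-((np.array(px)+.5)/5-.5+o[n]))
    for n,px,a,b in H: o_.append(proj(n,W(D,[.122+a*v[3],b*v[4],.122]))[0]-((np.array(px)+.5)/5-.5+o[n]))
    o_=np.array(o_)
    return o_ if full else o_.ravel()
s=least_squares(res,[.484,-.093,.16,.033,.025],loss="soft_l1",f_scale=.7,x_scale=[.01,.01,.1,.01,.01])
print(s.x);print(np.round(res(s.x,1),1).tolist())
D=s.x[:3];np.save("D.npy",D)
for c in([.4806,-.0933,.028],[.4807,-.0964,.0268],[.4702,-.0342,.0795],[.4751,-.0432,.0738]):print(np.round(toD(D,c),4))
# yaw from depth: hood-top strip in x 40..85, edges of y
for n in("top","scene"):
    X=cloud(n,np.load(f"pics/{n}0.npz")["d"]);q=toD(D,X)
    k=(q[...,2]>.048)&(q[...,2]<.064)&(q[...,0]>.038)&(q[...,0]<.086)&(abs(q[...,1])<.045)
    Q=q[k];print(n,k.sum(),np.percentile(Q[:,1],[0,2,98,100]),np.median(Q[:,2]),[ (Q[(Q[:,0]>a)&(Q[:,0]<a+.012),1].min().round(4),Q[(Q[:,0]>a)&(Q[:,0]<a+.012),1].max().round(4)) for a in(.038,.05,.062,.074)])
    # shutter/rails
    k=(q[...,2]>.04)&(q[...,2]<.09)&(q[...,0]>-.02)&(q[...,0]<.02)&(q[...,1]>.035)&(q[...,1]<.12)
    Q=q[k];print(Q.shape,np.round(Q[np.argsort(Q[:,1])],3).tolist()[:60])
E
```

```text
[ 0.48245771 -0.09325192  0.15746638  0.03301419  0.03250051]
[[-0.8, 0.2], [-0.3, -0.2], [-0.6, -1.0], [0.4, 0.5], [0.1, 0.8], [0.4, 0.2], [-2.3, 0.9], [-1.4, -0.5], [0.2, -0.3], [0.3, -1.3], [0.9, -2.2], [2.6, -2.6], [0.5, -1.0], [0.6, -0.3], [0.1, -0.8], [0.0, -1.5]]
[-0.0018  0.0002  0.028 ]
[-0.0022 -0.0028  0.0268]
[-0.0028  0.0602  0.0795]
[0.0006 0.0506 0.0738]
top 349 [-0.03388847 -0.03216834  0.0337683   0.03441952] 0.05589106982245162 [(np.float64(-0.0335), np.float64(0.034)), (np.float64(-0.0333), np.float64(0.033)), (np.float64(-0.0339), np.float64(0.0338)), (np.float64(-0.0338), np.float64(0.0344))]
(43, 3) [[-0.002, 0.036, 0.044], [0.0, 0.036, 0.05], [-0.002, 0.04, 0.051], [-0.001, 0.042, 0.046], [-0.001, 0.046, 0.049], [-0.004, 0.051, 0.075], [0.005, 0.052, 0.074], [-0.007, 0.053, 0.056], [0.002, 0.053, 0.08], [-0.001, 0.054, 0.078], [-0.004, 0.054, 0.075], [-0.007, 0.055, 0.076], [-0.006, 0.056, 0.054], [0.002, 0.057, 0.083], [-0.001, 0.057, 0.08], [-0.004, 0.057, 0.08], [-0.007, 0.058, 0.079], [0.002, 0.059, 0.081], [-0.0, 0.06, 0.08], [-0.007, 0.06, 0.063], [-0.003
[... 1479 characters left out ...]
49, 0.058], [0.002, 0.049, 0.066], [-0.003, 0.049, 0.074], [0.005, 0.049, 0.077], [-0.006, 0.05, 0.065], [-0.003, 0.05, 0.081], [-0.007, 0.05, 0.054], [-0.002, 0.05, 0.045], [-0.001, 0.05, 0.071], [-0.001, 0.05, 0.078], [0.004, 0.05, 0.069], [0.001, 0.05, 0.042], [-0.004, 0.05, 0.062], [0.004, 0.05, 0.065], [-0.001, 0.05, 0.074], [-0.007, 0.05, 0.057], [0.004, 0.05, 0.061], [0.004, 0.051, 0.072], [-0.007, 0.051, 0.07], [0.003, 0.051, 0.053], [0.004, 0.051, 0.079], [0.003, 0.052, 0.041], [-0.005, 0.052, 0.056], [-0.008, 0.052, 0.058], [0.001, 0.052, 0.076], [-0.0, 0.052, 0.043], [0.003, 0.053, 0.055], [0.005, 0.053, 0.056], [-0.002, 0.053, 0.078], [0.005, 0.054, 0.058], [0.005, 0.054, 0.076]]
```

```bash
cat >> h.py <<'E'
D=np.load("D.npy")
def w(x,y,z):
    c,s=np.cos(D[2]),np.sin(D[2]);return np.array([D[0]+c*x-s*y,D[1]+s*x+c*y,z])
def d_(p):
    c,s=np.cos(D[2]),np.sin(D[2]);q=np.asarray(p)-[D[0],D[1],0];return np.array([c*q[0]+s*q[1],-s*q[0]+c*q[1],q[2]])
def quat(ang): # tool y along dispenser-frame angle ang
    a=(D[2]+ang+np.pi/2)/2; return np.array([np.cos(a),np.sin(a),0,0])
E
python3 - <<'E'
from h import *
for z in (.2,.045):
  for a in(0,np.pi,np.pi/2,-np.pi/2):
    print(z,a,r.solve_ik(w(-.045,0,z),quat(a)))
q0=r.solve_ik(w(-.045,0,.2),quat(0));q1=r.solve_ik(w(-.045,0,.2),quat(np.pi))
E
```

```text
0.2 0 [-3.95977763e-01  2.64126599e-01  1.80746751e+00 -4.44089210e-16
  1.06999855e+00 -5.53444148e-01]
0.2 3.141592653589793 [-3.95977763e-01  2.64126599e-01  1.80746751e+00 -4.44089210e-16
  1.06999855e+00  2.58814851e+00]
0.2 1.5707963267948966 [-3.95977763e-01  2.64126599e-01  1.80746751e+00 -4.44089210e-16
  1.06999855e+00 -2.12424047e+00]
0.2 -1.5707963267948966 [-3.95977763e-01  2.64126599e-01  1.80746751e+00 -4.44089210e-16
  1.06999855e+00  1.01735218e+00]
0.045 0 [-3.95977763e-01  5.15124590e-01  1.97427476e+00 -4.44089210e-16
  6.52193306e-01 -5.53444148e-01]
0.045 3.141592653589793 [-3.95977763e-01  5.15124590e-01  1.97427476e+00 -4.44089210e-16
  6.52193306e-01  2.58814851e+00]
0.045 1.5707963267948966 [-3.95977763e-01  5.15124590e-01  1.97427476e+00 -4.44089210e-16
  6.52193306e-01 -2.12424047e+00]
0.045 -1.5707963267948966 [-3.95977763e-01  5.15124590e-01  1.97427476e+00 -4.44089210e-16
  6.52193306e-01  1.01735218e+00]
```

```bash
python3 - <<'E'
from h import *
r.reach(w(-.05,0,.15),quat(0))
command_gripper(0.0,20)
r.hold(.2)
s=r.read_state();print(s["time_s"],s["grip_width"],d_(s["eef_pos"]),s["contact_force"])
for n in("scene","top"):
    p,dd=optics.get_image(n);np.savez(f"pics/{n}1.npz",p=p,d=dd)
    u=proj(n,np.array([s["eef_pos"]-[0,0,.025]]))[0];print(n,u)
    a,b=int(u[1])-60,int(u[0])-70
    c=cv2.resize(p[a:a+120,b:b+140,::-1],None,fx=5,fy=5,interpolation=cv2.INTER_CUBIC)
    cv2.circle(c,(int((u[0]-b+.5)*5),int((u[1]-a+.5)*5)),4,(0,0,255),1);print(a,b)
    cv2.imwrite(f"pics/{n}1.png",c)
E
```

```text
3.4 -6.835411678969681e-05 [-4.99832308e-02 -1.26910690e-05  1.50004916e-01] [0.98793188 0.54207899 0.56736216]
scene [225.07754803 207.63459634]
147 155
top [329.19526209 238.34937101]
178 259
```

View pics/scene1.png

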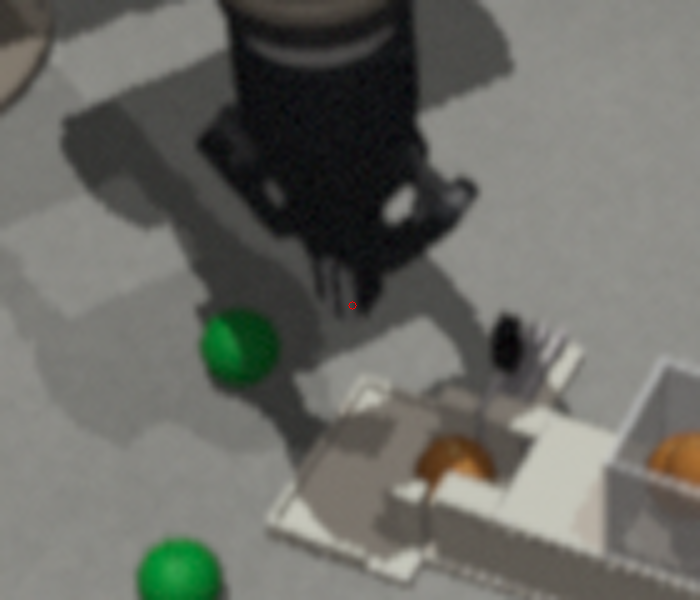

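View pics/top1.png

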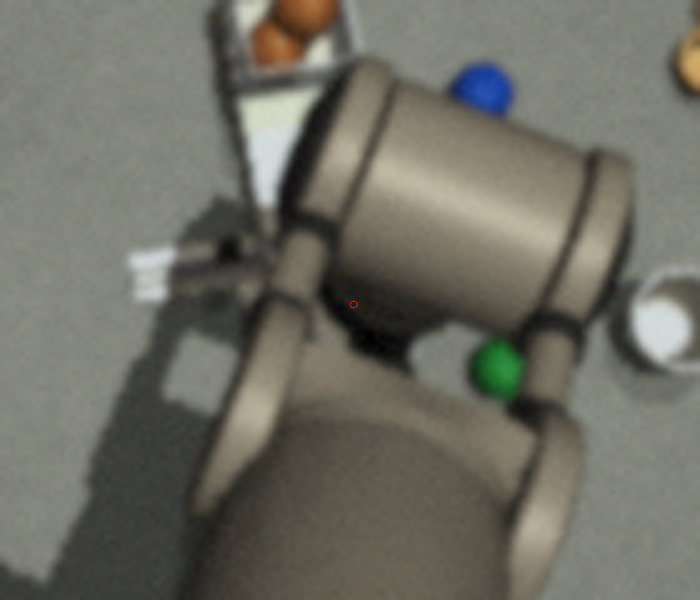

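```bash
python3 - <<'E'
from h import *
z=np.load("pics/scene1.npz");X=cloud("scene",z["d"])
s=r.read_state();e=d_(s["eef_pos"])
c,sn=np.cos(D[2]),np.sin(D[2])
q=X-np.r_[D[0],D[1],0];q=np.stack([c*q[...,0]+sn*q[...,1],-sn*q[...,0]+c*q[...,1],q[...,2]],-1)-[e[0],e[1],e[2]]
k=(z["d"]>0)&(q[...,2]>-.06)&(q[...,2]<.12)&(abs(q[...,0])<.09)&(abs(q[...,1])<.08)
Q=q[k]
for a in np.arange(-.04,.1,.006):
    S=Q[(Q[:,2]>=a)&(Q[:,2]<a+.006)]
    if len(S):print(round(a*1000),"x %.0f..%.0f y %.0f..%.0f n%d"%(*(1000*np.percentile(S[:,0],[3,97])),*(1000*np.percentile(S[:,1],[3,97])),len(S)))
E
```

```text
-28 x 4..7 y -12..-8 n2
-22 x -13..11 y -13..-0 n20
-16 x -10..14 y -13..5 n19
-10 x -11..15 y -13..6 n25
-4 x -11..15 y -13..2 n23
2 x -12..14 y -13..-4 n20
8 x -6..14 y -14..-7 n21
14 x -20..15 y -15..-7 n22
20 x -32..32 y -16..3 n61
26 x -35..31 y -15..7 n81
32 x -41..40 y -16..8 n48
38 x -42..44 y -19..-2 n66
44 x -50..49 y -19..-2 n72
50 x -54..53 y -20..-2 n80
56 x -55..60 y -19..-3 n89
62 x -58..61 y -20..10 n140
68 x -54..57 y -21..4 n110
74 x -35..46 y -22..3 n85
80 x -40..42 y -21..3 n56
86 x 20..41 y -13..6 n36
92 x 28..38 y -12..5 n19
98 x -13..38 y -36..8 n20
```

```bash
python3 - <<'E'
from h import *
r.move_straight(w(-.05,0,.044),quat(0),speed=.1)
s=r.read_state();print(s["time_s"],d_(s["eef_pos"]),s["contact_force"])
hit=r.move_straight(w(.018,0,.044),quat(0),speed=.014,max_force=7.5)
s=r.read_state();print(hit,s["time_s"],d_(s["eef_pos"]),s["contact_force"])
E
```

```text
4.7083 [-0.04966883 -0.00018519  0.04443063] [-0.23011086  1.1853543  -0.65272346]
True 8.0 [0.00135559 0.0004257  0.04347721] [-2.76140299 -0.5626364   1.32158842]
```

```bash
python3 - <<'E'
from h import *
for i in range(2):
    r.hold(.1)
    s=r.read_state();print(s["time_s"],d_(s["eef_pos"])[:2],s["contact_force"])
hit=r.move_straight(w(.018,0,.044),quat(0),speed=.012,max_force=5)
s=r.read_state();print(hit,s["time_s"],d_(s["eef_pos"])[:2],s["contact_force"])
r.hold(.1);s=r.read_state();print(d_(s["eef_pos"])[:2],s["contact_force"])
E
```

```text
8.1 [0.00126155 0.00050944] [-1.3266975  -0.40107545  0.20665447]
8.2 [0.00112915 0.00057155] [-1.19785052 -1.47708387  0.48918621]
True 8.675 [0.00118685 0.00110786] [-0.51496118  0.23994064  1.22104583]
[0.00112808 0.00118323] [-0.32774151 -0.73705641  1.26693075]
```

```bash
python3 - <<'E'
from h import *
r.move_straight(w(-.03,0,.044),quat(0),speed=.05)
r.hold(.1)
s=r.read_state();print(s["time_s"],d_(s["eef_pos"]),s["contact_force"])
p,dd=optics.get_image("scene");np.savez("pics/scene2.npz",p=p,d=dd)
c=p[185:305,185:325,::-1];cv2.imwrite("pics/scene2.png",cv2.resize(c,None,fx=5,fy=5,interpolation=cv2.INTER_CUBIC))
p,dd=optics.get_image("top")
c=p[160:290,260:420,::-1];cv2.imwrite("pics/top2.png",cv2.resize(c,None,fx=4,fy=4,interpolation=cv2.INTER_CUBIC))
E
```

```text
9.6417 [-0.02966812 -0.00012634  0.04404354] [-0.58992042  0.54016549  0.20237766]
```

View pics/scene2.png

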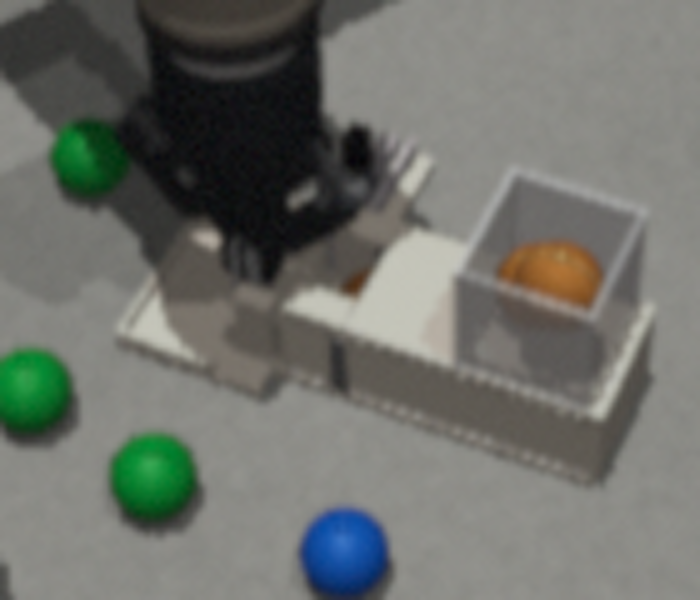

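View pics/top2.png

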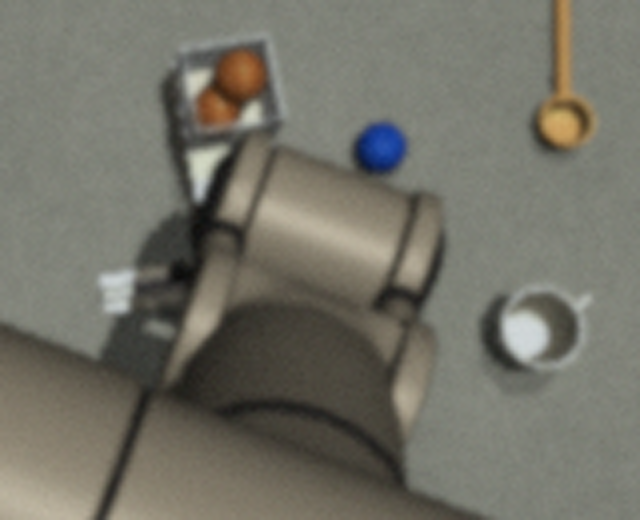

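```bash
python3 - <<'E'
from h import *
import fit
z=np.load("pics/scene2.npz");p=z["p"];X=cloud("scene",z["d"]);q=fit.toD(D,X)
hsv=cv2.cvtColor(p,cv2.COLOR_RGB2HSV)
k=(hsv[...,0]<20)&(hsv[...,1]>110)&(z["d"]>0);k[:230]=0;k[:,:245]=0;k[:,270:]=0;k[250:]=0
for v,u in np.argwhere(k): print(v,u,p[v,u],np.round(q[v,u]*1000,1))
E
```

```text
240 256 [80 54 35] [23.5  2.  43. ]
240 257 [84 58 39] [25.6  2.9 42.9]
241 255 [76 52 31] [22.4 -1.3 42.4]
241 256 [83 51 28] [27.1 -5.4 49.5]
242 254 [78 55 38] [20.8 -3.5 40.3]
242 255 [80 51 27] [24.9 -6.4 45.8]
242 256 [89 61 37] [26.6 -4.6 44.6]
```

```bash
python3 - <<'E'
from h import *
r.move_straight(w(-.008,0,.044),quat(0),speed=.05)
r.hold(.15);b=r.read_state()["contact_force"]
hit=r.move_straight(w(.018,0,.044),quat(0),speed=.01,max_force=7)
s=r.read_state();print(hit,s["time_s"],d_(s["eef_pos"])[:2],s["contact_force"]-b)
r.move_straight(w(-.04,0,.044),quat(0),speed=.06)
r.move_straight(w(-.04,0,.11),quat(0),speed=.12)
r.hold(.1)
p,dd=optics.get_image("scene");np.savez("pics/scene3.npz",p=p,d=dd)
s=r.read_state();print(s["time_s"])
c=p[185:305,185:325,::-1];cv2.imwrite("pics/scene3.png",cv2.resize(c,None,fx=5,fy=5,interpolation=cv2.INTER_CUBIC))
import fit
X=cloud("scene",dd);q=fit.toD(D,X)
k=(dd>0)&(q[...,2]>.055)&(q[...,2]<.085)&(abs(q[...,0])<.012)&(q[...,1]>.035)&(q[...,1]<.09)&(p.max(2)<60)
Q=q[k];print(len(Q),np.percentile(Q,[3,50,97],axis=0).round(4))
E
```

```text
True 11.7833 [0.00132125 0.00059768] [ 0.19912778 -1.21898556  1.07388864]
13.475
55 [[-0.0063  0.0465  0.0559]
 [ 0.0008  0.0502  0.0689]
 [ 0.0049  0.0599  0.0794]]
```

View pics/scene3.png

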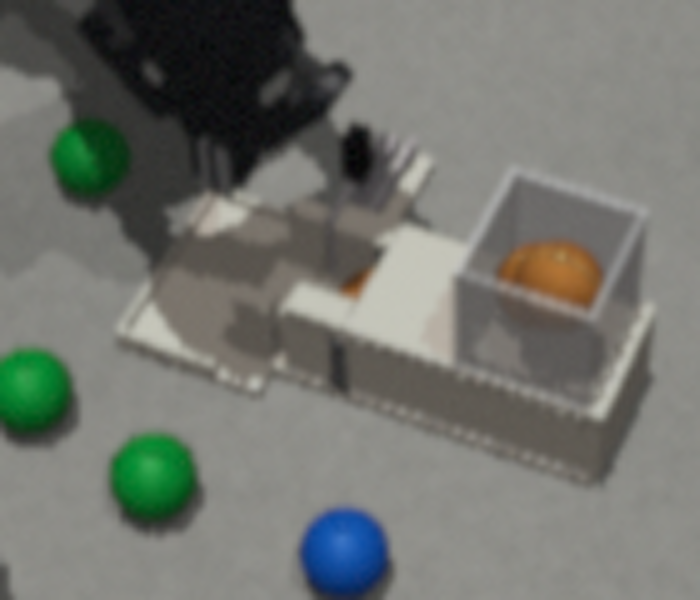

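```bash
python3 - <<'E'
from h import *
r.move_straight(w(-.04,0,.15),quat(0),speed=.15)
r.move_straight(w(0,.098,.15),quat(0),speed=.15)
r.move_straight(w(0,.098,.087),quat(0),speed=.1)
r.hold(.1);b=r.read_state();print(b["time_s"],d_(b["eef_pos"]),b["contact_force"])
hit=r.move_straight(w(0,.035,.087),quat(0),speed=.04,max_force=12)
s=r.read_state();print(hit,s["time_s"],d_(s["eef_pos"]),s["contact_force"]-b["contact_force"])
if not hit:
    hit=r.move_straight(w(0,.005,.087),quat(0),speed=.025,max_force=10)
    s=r.read_state();print(hit,s["time_s"],d_(s["eef_pos"]),s["contact_force"]-b["contact_force"])
E
```

```text
15.6333 [0.00044654 0.09777168 0.08764355] [0.83521405 0.68775728 0.28128699]
False 17.3583 [-0.00015501  0.03502106  0.08696403] [-1.6018865   0.08800605 -0.22329322]
True 18.15 [-0.0002799   0.01632396  0.08676811] [0.10926261 1.932064   2.58073389]
```

```bash
python3 - <<'E'
from h import *
hit=r.move_straight(w(0,.003,.087),quat(0),speed=.02,max_force=12)
s=r.read_state();print(hit,s["time_s"],d_(s["eef_pos"]))
r.move_straight(w(0,.06,.087),quat(0),speed=.1)
r.move_straight(w(0,.06,.17),quat(0),speed=.15)
r.reach(w(-.05,.22,.2),quat(0))
r.hold(.2)
s=r.read_state();print(s["time_s"])
import fit
for n,(a,b) in {"scene":(185,185),"top":(165,260)}.items():
    p,dd=optics.get_image(n)
    cv2.imwrite(f"pics/{n}4.png",cv2.resize(p[a:a+120,b:b+140,::-1],None,fx=5,fy=5,interpolation=cv2.INTER_CUBIC))
    q=fit.toD(D,cloud(n,dd))
    k=(dd>0)&(q[...,2]>.058)&(q[...,2]<.085)&(abs(q[...,0])<.014)&(abs(q[...,1])<.09)&(p.max(2)<70)
    Q=q[k];print(n,len(Q),np.percentile(Q,[3,50,97],axis=0).round(4).tolist())
    k=(dd>0)&(q[...,0]>.008)&(q[...,0]<.034)&(abs(q[...,1])<.016)&(q[...,2]>.03)&(q[...,2]<.05)&(p[...,0]>1.5*p[...,2].astype(float))
    for P in q[k][:8]: print(np.round(P*1000,1),"centre x ~",np.round(1000*(P[0]+np.sqrt(max(0,4e-4-(P[2]-.028)**2-P[1]**2))),1))
E
```

```text
True 18.4583 [-0.00058266  0.01628384  0.08645766]
20.6583
scene 44 [[-0.0049, -0.0107, 0.0596], [0.0009, -0.0073, 0.0719], [0.0056, -0.0003, 0.0795]]
[23.4  7.5 40.3] centre x ~ 37.3
[26.3  6.9 42.4] centre x ~ 38.3
[24.2  0.6 44.9] centre x ~ 34.9
[25.6  3.  42.8] centre x ~ 38.7
[28.4  2.6 44.7] centre x ~ 39.1
[18.9  0.5 38.6] centre x ~ 35.8
[22.8 -2.1 43.5] centre x ~ 35.3
[25.7 -2.5 45.4] centre x ~ 35.1
top 14 [[-0.0066, -0.0038, 0.0732], [-0.0022, 0.0015, 0.0767], [0.002, 0.0061, 0.0819]]
[33.   8.3 48.7] centre x ~ 33.0
[32.5  5.3 49.1] centre x ~ 32.5
[32.   2.3 48.8] centre x ~ 32.0
[31.6 -0.8 48.4] centre x ~ 31.6
[31.3 -4.  46.7] centre x ~ 37.2
[31.2 -7.4 44.1] centre x ~ 40.5
[ 30.6 -10.3  44.8] centre x ~ 34.1
[ 31.1 -14.3  38.4] centre x ~ 40.5
```

View pics/scene4.png

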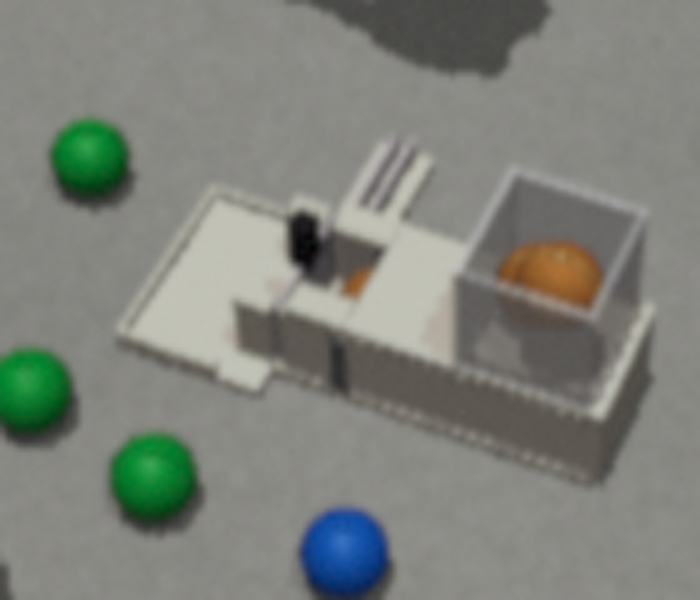

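View pics/top4.png

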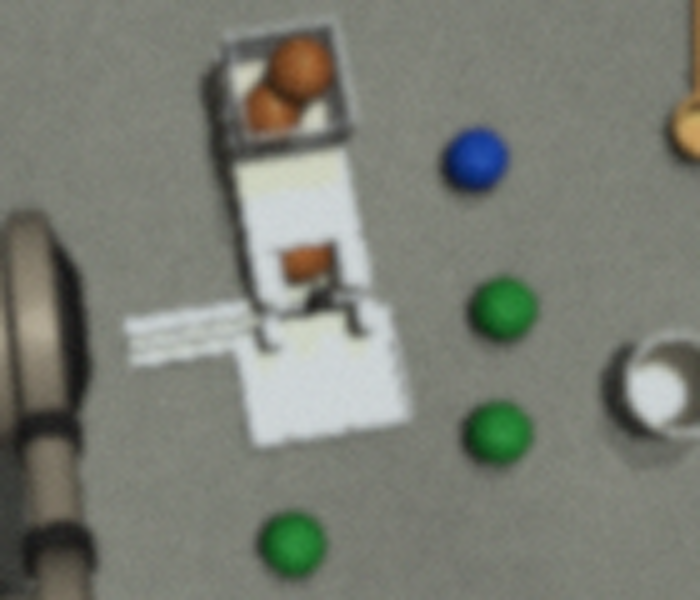

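```bash
python3 - <<'E'
from h import *
r.finish_job();print(r.read_state()["time_s"])
E
```

```text
the job is handed in; nothing more can be done
the job is handed in; nothing more can be done
```

I pushed the walnut past the catch with the closed fingertips and slid the shutter shut against its stop. I then moved the arm clear and handed the job in at about 21 s. No verdict was reported.

- **Walnut:** I pushed slowly, stopping each time the force changed by 5 to 7.5 N. The first push and two repeats all ended in a hard stop within 0.2 mm of each other, which puts the walnut's centre about 36 mm inside the doorway. The scene camera showed it still near 36 mm after I let go (35 to 39 mm per pixel at the last look). The top camera's per-pixel values scattered more, from 32 to 40 mm, because only a small part of the nut is visible.
- **Shutter:** It reached the same hard stop on two presses. In the pictures the tab had moved about 58 mm to the middle of the doorway, with a clear gap between the plate and the nut.
- **Small disagreements:** The finger stopped 1.7 mm further along than my dispenser estimate predicted. The two cameras also differed by 2 to 3 mm sideways, close to their stated calibration error.
- **Not confirmed directly:** I could not measure how hard the catch holds the nut, so I judged that from the repeated hard stop and the nut staying put. The fingers did not go near the cup, scoop or basket contents, but I did not re-measure their positions.

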